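Zero and set the speed selector of a bench sander, then start it

TASK

Set the bench sander's speed by pushing the pointer of its selector dial round with a fingertip, gently and without pinching it: first bring it back anticlockwise to the off stop, let it rest there a moment, then turn it clockwise four clicks and leave it seated there. Then press the small flat start button all the way in once the dial is set, let it spring back, and draw the hand away. Do not press the mushroom stop button, and leave the things lying on the bench where they are.

Things in the scene. Friction and masses are not known exactly. Their poses are not given: they have to be found in the camera images.
- sander: Grey sander fixed to the bench; yaw up to 0.35 rad. Origin at bench height under the centre of its flat control console (190 x by 240 y mm, top 90 mm up); unturned, +x points away from the robot, +y to its left. On its +y side stands the sanding unit (rest from y = 210 mm, 130 mm high, belt arm 330 mm high at y = 455). Console: dial at x 0, y 45; start at x -45, y -65; stop at x 50, y -65.
- dial (a joint): Selector angle, rad: 0 at the off stop (hard end), growing clockwise seen from above to 3.665. 8 detents, one click = 0.5236 (30 deg); four clicks = 2.094. The pointer's bearing is 105 deg anticlockwise from the sander's +x, minus this angle. Between clicks it snaps to the nearer; passing one takes 2 to 3 N. Starts at positions 3 to 7. White marks on the console; the off mark is a wide block.
- dial_axis (a point): Point on the dial's vertical axis at the top of the pointer, 124 mm above the bench. The dial is a grey round skirt, 84 mm across, its upper face 100 mm above the bench, with a hub 30 mm across and one pointer wing on it.
- dial_tip (a point): Outer end of the pointer wing, half-way up it (112 mm above the bench), 46 mm from the axis. The wing runs from the hub out to here in one direction only; it is 14 mm wide, 24 mm tall above the skirt, with upright sides to push against and a white line along its top.
- start (a joint): Travel of the start button in m: 0 out, 0.006 fully in; spring, about 1.5 N to start moving, 4.5 N fully in; it springs back.
- start_top (a point): Centre of the top of the start button: small flat grey cylinder 28 mm across, its top 14 mm above the console (8 mm above its steel collar of 44 mm diameter), on the console's corner nearest the robot's right. Pressed straight down.
- stop (a joint): Travel of the stop button in m: 0 out, 0.006 fully in; not to be pressed.
- stop_top (a point): Centre of the top of the stop button: grey mushroom 42 mm across, top 31 mm above the console, on the far right corner of the console, 95 mm beyond the start button.
- block_center (a point): Centre of a loose cork sanding block 105 x 62 x 32 mm lying on the bench between robot and console.
- flap_center (a point): Centre of the drum of a loose abrasive flap wheel, 60 mm across and 28 mm high, with a steel shank 60 mm high in all, on the bench to the right of the console.
- jar_center (a point): Centre of a loose amber glass jar, 56 mm across, 75 mm high, on the bench to the right of the console.

How it is judged:
By the outcome, as a careful person would: the job done as asked, in the order asked, and still so for the second after the job is handed in, with the robot touching nothing.
It also fails if it takes over 61 s, if anything falls off the work surface, if the arm or the gripper's body presses on something with over 40 N, if the wrist force passes 120 N, or if a joint passes its speed limit or range.

ROBOT

A 7-joint arm with a two-finger parallel gripper is mounted at the origin on the work surface. World frame = base frame: x ahead of the robot, y to its left, z up, the work surface at z = 0. Lengths are in m, angles in rad, forces in N, time in s.
With the tool pointing down it reaches from about 0.4 to 0.875 m from the base axis. Payload 4.4 kg.
Tool frame: the origin (TCP) lies midway between the tips of the shut fingers; the grasp point (between the pads) lies 19 mm behind it; z points along the fingers, y is the line along which they close (so a half turn about z gives the same grasp; the last joint's range is limited). The gripper opens to 85 mm and grips with 20 to 120 N. Pads are 22 mm wide; open, the fingers measure 114 mm over their backs; the gripper's body (76 mm by 85 mm) begins 54 mm behind the grasp point. The pads swing forward as they close: fully open they stand 13 mm farther back than shut.
Start: joints at [1.182, 0.628, 0.038, 1.517, -0.027, 0.996, -0.02], TCP at [0.206, -0.616, 0.231] pointing down, gripper open.
Joint ranges: [-3.06, 3.06], [-0.37, 2.12], [-1.25, 1.32], [0.18, 2.47], [-1.1, 4.24], [0.23, 1.98], [-2.94, 2.94]. Speed limits (rad/s): [2.57, 2.57, 3.14, 3.14, 3.14, 3.14, 3.14].

INTERFACE

Orientations are given as a 3x3 rotation matrix whose columns are the frame's x, y, z axes.
In Python, from cell import robot, viewer gives the robot as it stands.
- The arm moves only by the tool move_arm, never from a script. Its argument "moves" is a list of rows, each an object with "translation": the shift along the world's x, y, z in m, a list of three; "delta_rot": the turn, a rotation vector about the world's x, y, z in degrees, a list of three; "fingers": the finger opening in m, from 0 to 0.0854. In form: [{"translation": [tx, ty, tz], "delta_rot": [ax, ay, az], "fingers": fingers}, ...]. A call has exactly 10 rows; each row shifts and turns the commanded pose from where the row before left it; what a row does not reach is not made up. A row lasts 1/8 s, in which the tool goes at most 62.5 mm and 10.7 degrees, less where a joint would pass 70% of its speed; a pose out of reach is approached as far as the arm can. A call with a gripper value outside its range is refused whole. The fingers move at their own pace and stop on an object; "squeeze" is the grip in N (left out, the last holds). Time passes only in rows, so rows that do not move let the fingers close, or fill a call up. It gives the time, the measured TCP pose, the force, the opening and the grip force at its end, in the units of the state.
- robot.state(): the state, without advancing time (a new reading comes with each control period).
- viewer.snapshot(name): name is "scene" or "top"; returns a dict with "img" (400x640x3 uint8, blue, green, red), "vertical_fov" (degrees; the focal length in pixels is half the picture's height over the tangent of half this angle, whatever the lens; pixels are square), "cx", "cy" (the principal point, pixels), "extrinsics" (4x4, takes a point from world to camera coordinates). Camera axes: x right, y up, looking along -z (the intrinsics and any distortion apply to the point x, -y, -z); pixel columns grow to the right and rows downward; lengths in m; the calibration is good to about 2 mm. A picture is of the moment at which its call begins. There is no depth.
- robot.sign_off(): hands the job in; it is judged then, once.
The state is a dict: "time_s": time; "joint_pos": joint angles; "joint_velocities": joint speeds; "joint_torque": joint torques, N m; "ee_pos": TCP position; "eef_rot": TCP orientation; "contact_force": force on the tool from outside, world axes, zero at the start; "ft_torque": the same for the moment, N m; "width": finger opening in m; "grasp_force": force on a finger pad.
Only numpy, scipy, OpenCV 4.12 (cv2) and the standard library are available. Lean on these libraries where they do the work, as an engineer would, in place of code of your own. Each camera call takes 0.05 s, during which the arm holds its last target. There are 200 camera calls.

## Working session

There is one attempt and no reset: what is moved stays moved. The work goes in short steps, Python scripts to look and compute and a tool call to move; the robot and the scene stay as the last step left them, time stands still between calls to the robot, and variables do not carry over. Pictures are saved under pics/ and viewed, at most 13 in all, crops included, and the job is handed in when it is done.

Besides the shell and the picture viewer there is one more tool, called after "Request:" as name([rows], argument=value, ...), one row to a line, values as JSON. move_arm: Moves the arm, as the interface text tells. Its arguments: {"type":"object","properties":{"moves":{"type":"array"},"squeeze":{"type":"number"}},"required":["moves"]}

```bash
mkdir -p pics
cat > h.py <<'E'
import numpy as np,cv2
from cell import robot,viewer
def snap(n):
    s=viewer.snapshot(n); h=s['img'].shape[0]
    s['f']=h/2/np.tan(np.radians(s['vertical_fov'])/2); return s
def ray(s,u,v):
    E=np.array(s['extrinsics']);R,t=E[:3,:3],E[:3,3]
    d=np.array([(u-s['cx'])/s['f'],-(v-s['cy'])/s['f'],-1]); return -R.T@t,R.T@d
def onz(s,u,v,z):
    o,d=ray(s,u,v); return o+d*(z-o[2])/d[2]
def proj(s,p):
    E=np.array(s['extrinsics']);c=E[:3,:3]@np.array(p)+E[:3,3]
    return s['cx']+s['f']*c[0]/-c[2], s['cy']-s['f']*c[1]/-c[2]
E
python3 - <<'E'
from h import *
for n in('scene','top'):
    s=snap(n);cv2.imwrite(f'pics/{n}0.png',s['img']);print(n,[k for k in s if k!='img'],s['f'],s['cx'],s['cy'],ray(s,320,200),{k:s[k] for k in s if 'dist' in k})
print(robot.state())
E
```

```text
scene ['vertical_fov', 'cx', 'cy', 'extrinsics', 'f'] 516.1385335732903 327.449264111957 191.11009101233367 (array([ 1.12369334, -0.04777238,  0.98432952]), array([-0.5363951 , -0.01805737, -0.84407298])) {}
top ['vertical_fov', 'cx', 'cy', 'extrinsics', 'f'] 460.4799500741648 320.4051442997833 196.68257177789928 (array([ 0.48431433, -0.04953121,  0.87608101]), array([ 0.06428135, -0.02061545, -0.99774525])) {}
{'time_s': 0.1, 'joint_pos': array([ 1.18218431,  0.62923689,  0.03840402,  1.51827416, -0.02699151,
        0.99629605, -0.01999943]), 'joint_velocities': array([-0.00050483, -0.00218965,  0.00030689, -0.00211629,  0.00107948,
       -0.0002672 , -0.00020637]), 'joint_torque': array([ 2.20282876e-03, -5.64532971e+01,  1.23008285e+00, -1.93974012e+01,
        1.12188002e-02,  5.42636029e-03,  4.17373485e-06]), 'ee_pos': array([ 0.20607371, -0.61587693,  0.23048918]), 'eef_rot': array([[ 9.48335042e-01,  3.17270166e-01, -5.38229909e-04],
       [ 3.17270622e-01, -9.48333675e-01,  1.61035419e-03],
       [ 4.95792489e-07, -1.69791985e-03, -9.99998559e-01]]), 'contact_force': array([ 0.0130223 ,  0.08610966, -0.28560733]), 'ft_torque': array([-0.04666387, -0.00551294, -0.05075592]), 'grasp_force': 0.0, 'width': 0.08528388372687258}
```

View pics/top0.png

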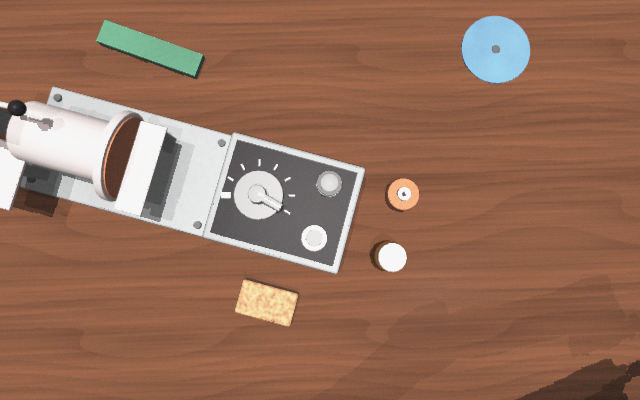

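View pics/scene0.png

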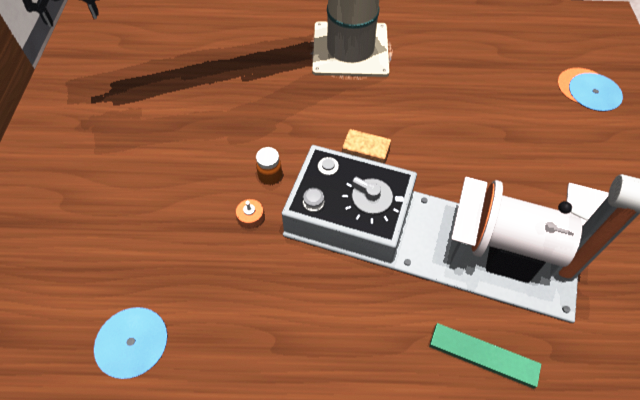

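Top view: the console corners are at about (234,134), (363,168), (338,271) and (206,236). The dial is at (258,195) with its tip near (281,209), start is at (314,238), stop is at (329,184), and the off block is at (226,195).

Run:
```python
from h import *
s=snap('top');im=s['img']
P=[onz(s,u,v,.09)[:2] for u,v in((234,134),(363,168),(338,271),(206,236))]
for i in range(4):print(P[i],np.linalg.norm(P[i]-P[i-1]))
c=np.mean(P,0)
a=onz(s,314,238,.104)[:2];b=onz(s,329,184,.121)[:2];d=onz(s,256,195,.10)[:2]
print('start',a,'stop',b,np.linalg.norm(a-b),'yaws',[np.degrees(np.arctan2(*(q)[::-1])) for q in(b-a,P[0]-P[3],P[1]-P[2])],'dial',d,'c',c)
for yaw in np.radians([-14.5]):
    R=np.array([[np.cos(yaw),-np.sin(yaw)],[np.sin(yaw),np.cos(yaw)]])
    print(R@[0,.045]+c,R@[-.045,-.065]+c,R@[.05,-.065]+c)
t=onz(s,281,209,.124)[:2];print('tip',t,t-d,np.linalg.norm(t-d))
s2=snap('scene')
for u,v,z in((328,164,.104),(313,196,.121),(373,187,.124)):print(onz(s2,u,v,z))
cv2.imwrite('pics/c1.png',np.hstack([cv2.resize(im[125:280,195:375],None,fx=2.2,fy=3.0*2.2/3,interpolation=2),cv2.resize(s2['img'][140:295,270:450],None,fx=2.2,fy=2.2,interpolation=2)]))
```

```text
[0.65286748 0.07908223] 0.18071587730051564
[ 0.58816012 -0.14141075] 0.2297916422999206
[ 0.41369422 -0.09281804] 0.18110660338124152
[0.47916657 0.12894426] 0.23122531664005944
start [ 0.47075991 -0.05365448] stop [ 0.55897334 -0.08071653] 0.09227113973793369 yaws [np.float64(-17.054926671727056), np.float64(-16.016485696309882), np.float64(-15.563725998660441)] dial [0.54569974 0.04206817] c [ 0.5334721  -0.00655058]
[0.5447392  0.03701607] [ 0.47363075 -0.05821307] [ 0.56560478 -0.08199917]
tip [ 0.51979166 -0.00101932] [-0.02590807 -0.04308749] 0.05027683667340429
[ 0.47348089 -0.05246129  0.104     ]
[ 0.56603762 -0.08046535  0.121     ]
[0.54288107 0.03935833 0.124     ]
```

View pics/c1.png

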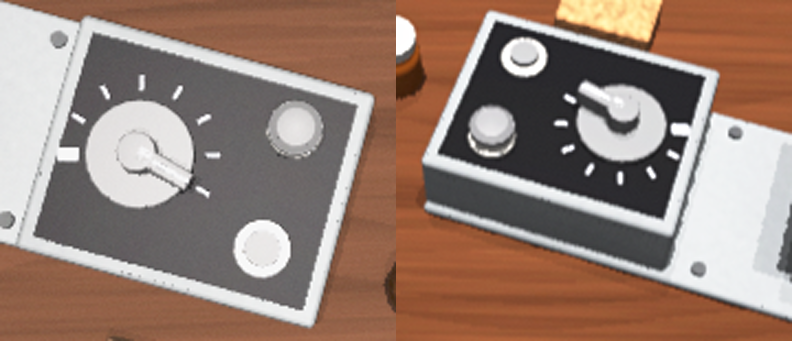

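Yaw is about -16.5°. The dial axis is at about (0.545, 0.038), start is at (0.4715, -0.055), and the pointer's world bearing is about -121.5°, which is position 7. I'll shut the fingers and travel there high.

Request:
move_arm([
  {"translation": [0.0148, 0.0319, 0], "delta_rot": [0, 0, -0.925], "fingers": 0},
  {"translation": [0.0148, 0.0319, 0], "delta_rot": [0, 0, -0.925], "fingers": 0},
  {"translation": [0.0148, 0.0319, 0], "delta_rot": [0, 0, -0.925], "fingers": 0},
  {"translation": [0.0148, 0.0319, 0], "delta_rot": [0, 0, -0.925], "fingers": 0},
  {"translation": [0.0148, 0.0319, 0], "delta_rot": [0, 0, -0.925], "fingers": 0},
  {"translation": [0.0148, 0.0319, 0], "delta_rot": [0, 0, -0.925], "fingers": 0},
  {"translation": [0.0148, 0.0319, 0], "delta_rot": [0, 0, -0.925], "fingers": 0},
  {"translation": [0.0148, 0.0319, 0], "delta_rot": [0, 0, -0.925], "fingers": 0},
  {"translation": [0.0148, 0.0319, 0], "delta_rot": [0, 0, -0.925], "fingers": 0},
  {"translation": [0.0148, 0.0319, 0], "delta_rot": [0, 0, -0.925], "fingers": 0},
])

```text
time_s: 1.45
ee_pos: [0.3546, -0.2963, 0.2313]
eef_rot: [[0.987, 0.16, 0.0], [0.16, -0.987, -0.0], [0.0, 0.0, -1.0]]
contact_force: [0.3, 0.6, 0.8]
width: -0.0005
grasp_force: 0.0
```

Request:
move_arm([
  {"translation": [0.0148, 0.0319, 0], "delta_rot": [0, 0, -0.925], "fingers": 0},
  {"translation": [0.0148, 0.0319, 0], "delta_rot": [0, 0, -0.925], "fingers": 0},
  {"translation": [0.0148, 0.0319, 0], "delta_rot": [0, 0, -0.925], "fingers": 0},
  {"translation": [0.0148, 0.0319, 0], "delta_rot": [0, 0, -0.925], "fingers": 0},
  {"translation": [0.0148, 0.0319, 0], "delta_rot": [0, 0, -0.925], "fingers": 0},
  {"translation": [0.0148, 0.0319, 0], "delta_rot": [0, 0, -0.925], "fingers": 0},
  {"translation": [0.0148, 0.0319, 0], "delta_rot": [0, 0, -0.925], "fingers": 0},
  {"translation": [0.0148, 0.0319, 0], "delta_rot": [0, 0, -0.925], "fingers": 0},
  {"translation": [0.0148, 0.0319, 0], "delta_rot": [0, 0, -0.925], "fingers": 0},
  {"translation": [0.0148, 0.0319, 0], "delta_rot": [0, 0, -0.925], "fingers": 0},
])

```text
time_s: 2.7
ee_pos: [0.5026, 0.0226, 0.2313]
eef_rot: [[1.0, -0.001, 0.0], [-0.001, -1.0, -0.0], [0.0, 0.0, -1.0]]
contact_force: [-0.0, -0.4, -0.2]
width: -0.0003
grasp_force: 0.0
```

Run:
```python
from h import *
np.set_printoptions(precision=4,suppress=True)
t=robot.state();print(t['ee_pos'],t['joint_pos'],t['eef_rot'],t['width'],t['contact_force'])
for n,(a,b,c,d) in(('scene',(60,300,250,470)),):
    s=snap(n);print(proj(s,t['ee_pos']));cv2.imwrite('pics/d.png',cv2.resize(s['img'][a:b,c:d],None,fx=2.4,fy=2.4,interpolation=2))
```

```text
[0.5026 0.0226 0.2313] [-0.1289  0.4196  0.0393  1.921  -0.0221  0.8013 -1.649 ] [[ 1.     -0.0006  0.0001]
 [-0.0006 -1.     -0.0001]
 [ 0.0001  0.0001 -1.    ]] -0.0003093580546431479 [-0.0152 -0.4401 -0.2065]
(np.float64(368.3354482403087), np.float64(137.16729093874588))
```

View pics/d.png

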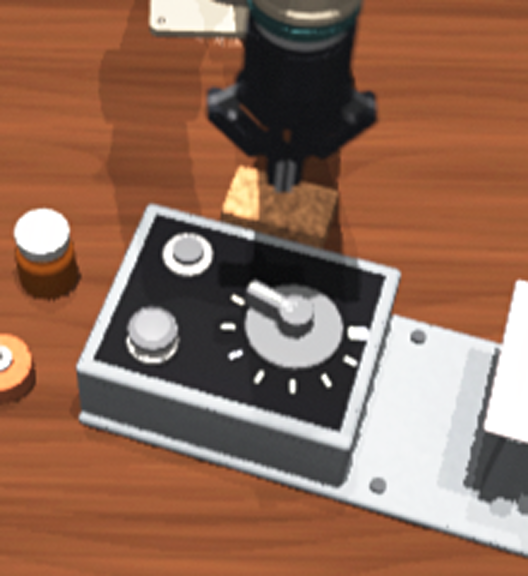

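The shut fingers are slim, about 20 mm square, with the tip at crop (286,188) as projected. I'll compute the arc for the anticlockwise push.

```bash
cat >> h.py <<'E'
A=np.array([.545,.038])
def pc(deg,side,r=.036,half=.0105,extra=0):
    t=np.radians(deg);u=np.array([np.cos(t),np.sin(t)]);n=np.array([-u[1],u[0]])
    h=half*(abs(u[0])+abs(u[1])); return A+r*u+side*(.007+h+extra)*n
def rows(p0,degs,side,**k):
    P=[np.array(p0[:2])]+[pc(d,side,**k) for d in degs];P=np.round(P,4)
    for i in range(1,len(P)):print(degs[i-1],np.round((P[i]-P[i-1]),4).tolist(),P[i])
E
python3 -c "
from h import *
rows([.5026,.0226],list(np.arange(-121.5,90,5.25)),-1)"
```

```text
-121.5 [0.0053, -0.0041] [0.5079 0.0185]
-116.25 [0.0023, -0.0035] [0.5102 0.015 ]
-111.0 [0.0027, -0.0032] [0.5129 0.0118]
-105.75 [0.0031, -0.003] [0.516  0.0088]
-100.5 [0.0035, -0.0027] [0.5195 0.0061]
-95.25 [0.0039, -0.0023] [0.5234 0.0038]
-90.0 [0.0041, -0.0018] [0.5275 0.002 ]
-84.75 [0.0025, -0.0015] [5.3e-01 5.0e-04]
-79.5 [0.0026, -0.0014] [ 0.5326 -0.0009]
-74.25 [0.003, -0.0012] [ 0.5356 -0.0021]
-69.0 [0.0031, -0.0009] [ 0.5387 -0.003 ]
-63.75 [0.0033, -0.0006] [ 0.542  -0.0036]
-58.5 [0.0035, -0.0003] [ 0.5455 -0.0039]
-53.25 [0.0037, 0.0001] [ 0.5492 -0.0038]
-48.0 [0.0037, 0.0004] [ 0.5529 -0.0034]
-42.75 [0.0037, 0.0009] [ 0.5566 -0.0025]
-37.5 [0.0037, 0.0014] [ 0.5603 -0.0011]
-32.25 [0.0037, 0.0017] [0.564  0.0006]
-27.0 [0.0035, 0.0022] [0.5675 0.0028]
-21.75 [0.0033, 0.0027] [0.5708 0.0055]
-16.5 [0.003, 0.0031] [0.5738 0.0086]
-11.25 [0.0027, 0.0034] [0.5765 0.012 ]
-6.0 [0.0024, 0.0038] [0.5789 0.0158]
-0.75 [0.0019, 0.0041] [0.5808 0.0199]
4.5 [0.0015, 0.0027] [0.5823 0.0226]
9.75 [0.0014, 0.0026] [0.5837 0.0252]
15.0 [0.0012, 0.0029] [0.5849 0.0281]
20.25 [0.001, 0.0031] [0.5859 0.0312]
25.5 [0.0006, 0.0033] [0.5865 0.0345]
30.75 [0.0004, 0.0035] [0.5869 0.038 ]
36.0 [0.0, 0.0036] [0.5869 0.0416]
41.25 [-0.0004, 0.0037] [0.5865 0.0453]
46.5 [-0.0009, 0.0038] [0.5856 0.0491]
51.75 [-0.0012, 0.0037] [0.5844 0.0528]
57.0 [-0.0017, 0.0037] [0.5827 0.0565]
62.25 [-0.0022, 0.0035] [0.5805 0.06  ]
67.5 [-0.0026, 0.0033] [0.5779 0.0633]
72.75 [-0.003, 0.0031] [0.5749 0.0664]
78.0 [-0.0034, 0.0028] [0.5715 0.0692]
83.25 [-0.0037, 0.0024] [0.5678 0.0716]
88.5 [-0.0041, 0.0019] [0.5637 0.0735]
```

Request:
move_arm([
  {"translation": [0, 0, -0.02], "delta_rot": [0, 0, 0], "fingers": 0},
  {"translation": [0, 0, -0.02], "delta_rot": [0, 0, 0], "fingers": 0},
  {"translation": [0, 0, -0.02], "delta_rot": [0, 0, 0], "fingers": 0},
  {"translation": [0, 0, -0.02], "delta_rot": [0, 0, 0], "fingers": 0},
  {"translation": [0, 0, -0.015], "delta_rot": [0, 0, 0], "fingers": 0},
  {"translation": [0, 0, -0.01], "delta_rot": [0, 0, 0], "fingers": 0},
  {"translation": [0, 0, -0.01], "delta_rot": [0, 0, 0], "fingers": 0},
  {"translation": [0, 0, -0.005], "delta_rot": [0, 0, 0], "fingers": 0},
  {"translation": [0, 0, -0.004], "delta_rot": [0, 0, 0], "fingers": 0},
  {"translation": [0, 0, 0], "delta_rot": [0, 0, 0], "fingers": 0},
])

```text
time_s: 4.0
ee_pos: [0.5022, 0.0215, 0.1073]
eef_rot: [[1.0, -0.0, 0.0], [-0.0, -1.0, -0.0], [0.0, 0.0, -1.0]]
contact_force: [0.1, 0.9, -0.6]
width: 0.0001
grasp_force: 0.0
```

Request:
move_arm([
  {"translation": [0.0053, -0.0041, 0], "delta_rot": [0, 0, 0], "fingers": 0},
  {"translation": [0.0023, -0.0035, 0], "delta_rot": [0, 0, 0], "fingers": 0},
  {"translation": [0.0027, -0.0032, 0], "delta_rot": [0, 0, 0], "fingers": 0},
  {"translation": [0.0031, -0.003, 0], "delta_rot": [0, 0, 0], "fingers": 0},
  {"translation": [0.0035, -0.0027, 0], "delta_rot": [0, 0, 0], "fingers": 0},
  {"translation": [0.0039, -0.0023, 0], "delta_rot": [0, 0, 0], "fingers": 0},
  {"translation": [0.0041, -0.0018, 0], "delta_rot": [0, 0, 0], "fingers": 0},
  {"translation": [0.0025, -0.0015, 0], "delta_rot": [0, 0, 0], "fingers": 0},
  {"translation": [0.0026, -0.0014, 0], "delta_rot": [0, 0, 0], "fingers": 0},
  {"translation": [0.003, -0.0012, 0], "delta_rot": [0, 0, 0], "fingers": 0},
])

```text
time_s: 5.25
ee_pos: [0.5334, -0.0025, 0.1069]
eef_rot: [[1.0, 0.001, -0.004], [0.001, -1.0, 0.001], [-0.004, -0.001, -1.0]]
contact_force: [-4.6, 2.7, 1.5]
width: -0.0003
grasp_force: 2.0
```

Run:
```python
from h import *
s=snap('scene');t=snap('top')
cv2.imwrite('pics/e.png',np.hstack([cv2.resize(x['img'][a:a+150,b:b+150],None,fx=2.6,fy=2.6,interpolation=2) for x,a,b in((s,130,300),(t,125,200))]))
```

```text
(no output)
```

View pics/e.png

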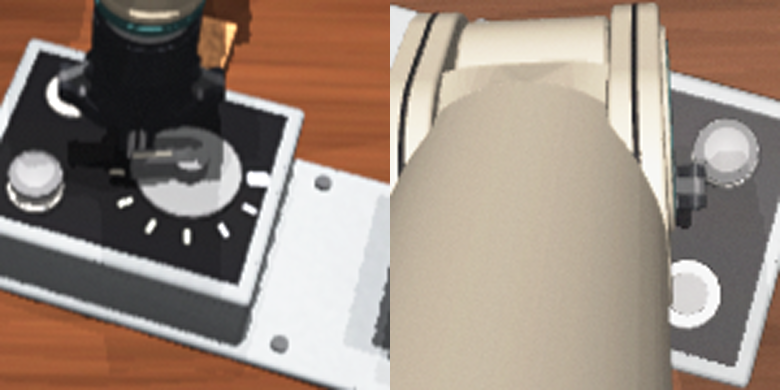

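In the scene crop the finger sits at (140,150) against the wing, and the wing has turned. The push force is about 5 N. I'll continue.

Request:
move_arm([
  {"translation": [0.0031, -0.0009, 0], "delta_rot": [0, 0, 0], "fingers": 0},
  {"translation": [0.0033, -0.0006, 0], "delta_rot": [0, 0, 0], "fingers": 0},
  {"translation": [0.0035, -0.0003, 0], "delta_rot": [0, 0, 0], "fingers": 0},
  {"translation": [0.0037, 0.0001, 0], "delta_rot": [0, 0, 0], "fingers": 0},
  {"translation": [0.0037, 0.0004, 0], "delta_rot": [0, 0, 0], "fingers": 0},
  {"translation": [0.0037, 0.0009, 0], "delta_rot": [0, 0, 0], "fingers": 0},
  {"translation": [0.0037, 0.0014, 0], "delta_rot": [0, 0, 0], "fingers": 0},
  {"translation": [0.0037, 0.0017, 0], "delta_rot": [0, 0, 0], "fingers": 0},
  {"translation": [0.0035, 0.0022, 0], "delta_rot": [0, 0, 0], "fingers": 0},
  {"translation": [0.0033, 0.0027, 0], "delta_rot": [0, 0, 0], "fingers": 0},
])

```text
time_s: 6.6
ee_pos: [0.5694, 0.0031, 0.1072]
eef_rot: [[1.0, -0.001, -0.003], [-0.001, -1.0, -0.002], [-0.003, 0.002, -1.0]]
contact_force: [-4.6, -2.9, 2.3]
width: -0.0
grasp_force: 2.6
```

Request:
move_arm([
  {"translation": [0.003, 0.0031, 0], "delta_rot": [0, 0, 0], "fingers": 0},
  {"translation": [0.0027, 0.0034, 0], "delta_rot": [0, 0, 0], "fingers": 0},
  {"translation": [0.0024, 0.0038, 0], "delta_rot": [0, 0, 0], "fingers": 0},
  {"translation": [0.0019, 0.0041, 0], "delta_rot": [0, 0, 0], "fingers": 0},
  {"translation": [0.0015, 0.0027, 0], "delta_rot": [0, 0, 0], "fingers": 0},
  {"translation": [0.0014, 0.0026, 0], "delta_rot": [0, 0, 0], "fingers": 0},
  {"translation": [0.0012, 0.0029, 0], "delta_rot": [0, 0, 0], "fingers": 0},
  {"translation": [0.001, 0.0031, 0], "delta_rot": [0, 0, 0], "fingers": 0},
  {"translation": [0.0006, 0.0033, 0], "delta_rot": [0, 0, 0], "fingers": 0},
  {"translation": [0.0004, 0.0035, 0], "delta_rot": [0, 0, 0], "fingers": 0},
])

```text
time_s: 7.85
ee_pos: [0.5869, 0.0369, 0.1075]
eef_rot: [[1.0, 0.0, 0.001], [0.0, -1.0, -0.001], [0.001, 0.001, -1.0]]
contact_force: [-1.6, -4.7, 2.0]
width: 0.0
grasp_force: 2.2
```

Request:
move_arm([
  {"translation": [0, 0.0036, 0], "delta_rot": [0, 0, 0], "fingers": 0},
  {"translation": [-0.0004, 0.0037, 0], "delta_rot": [0, 0, 0], "fingers": 0},
  {"translation": [-0.0009, 0.0038, 0], "delta_rot": [0, 0, 0], "fingers": 0},
  {"translation": [-0.0012, 0.0037, 0], "delta_rot": [0, 0, 0], "fingers": 0},
  {"translation": [-0.0017, 0.0037, 0], "delta_rot": [0, 0, 0], "fingers": 0},
  {"translation": [-0.0022, 0.0035, 0], "delta_rot": [0, 0, 0], "fingers": 0},
  {"translation": [-0.0026, 0.0033, 0], "delta_rot": [0, 0, 0], "fingers": 0},
  {"translation": [-0.003, 0.0031, 0], "delta_rot": [0, 0, 0], "fingers": 0},
  {"translation": [-0.0034, 0.0028, 0], "delta_rot": [0, 0, 0], "fingers": 0},
  {"translation": [0, 0, 0], "delta_rot": [0, 0, 0], "fingers": 0},
])

```text
time_s: 9.1
ee_pos: [0.5701, 0.0697, 0.1072]
eef_rot: [[1.0, 0.001, -0.002], [0.001, -1.0, 0.001], [-0.002, -0.001, -1.0]]
contact_force: [0.0, 0.4, -0.1]
width: -0.0004
grasp_force: 0.0
```

Run:
```python
from h import *
s=snap('scene');t=snap('top')
print(robot.state()['contact_force'])
cv2.imwrite('pics/f.png',np.hstack([cv2.resize(x['img'][a:a+150,b:b+150],None,fx=2.6,fy=2.6,interpolation=2) for x,a,b in((s,130,300),(t,125,200))]))
```

```text
[ 0.36558444  0.20538532 -0.03022093]
```

View pics/f.png

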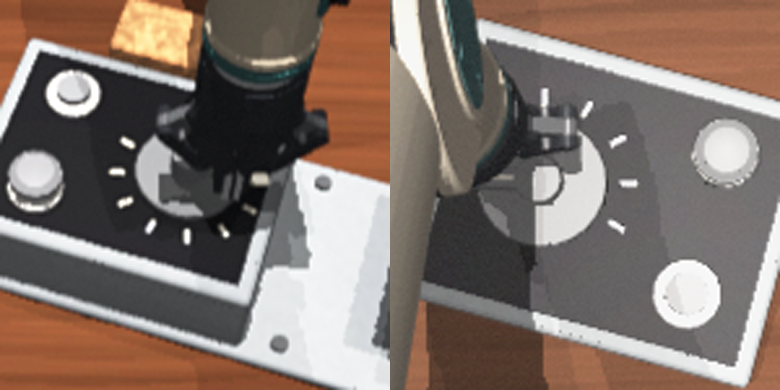

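The top crop shows the wing pointing left along row 180 at the off block, and the finger is unloaded because the wing snapped into off. I'll nudge lightly to confirm the stop.

Request:
move_arm([
  {"translation": [-0.001, 0, 0], "delta_rot": [0, 0, 0], "fingers": 0},
  {"translation": [-0.001, 0, 0], "delta_rot": [0, 0, 0], "fingers": 0},
  {"translation": [-0.001, 0, 0], "delta_rot": [0, 0, 0], "fingers": 0},
  {"translation": [-0.001, 0, 0], "delta_rot": [0, 0, 0], "fingers": 0},
  {"translation": [-0.001, 0, 0], "delta_rot": [0, 0, 0], "fingers": 0},
  {"translation": [-0.001, 0, 0], "delta_rot": [0, 0, 0], "fingers": 0},
  {"translation": [0, 0, 0], "delta_rot": [0, 0, 0], "fingers": 0},
  {"translation": [0, 0, 0], "delta_rot": [0, 0, 0], "fingers": 0},
  {"translation": [0, 0, 0], "delta_rot": [0, 0, 0], "fingers": 0},
  {"translation": [0, 0, 0], "delta_rot": [0, 0, 0], "fingers": 0},
])

```text
time_s: 10.45
ee_pos: [0.5664, 0.0681, 0.1075]
eef_rot: [[1.0, -0.0, 0.003], [-0.0, -1.0, 0.0], [0.003, -0.0, -1.0]]
contact_force: [5.8, -0.4, -4.1]
width: 0.0002
grasp_force: 2.7
```

Off stop confirmed: 5.8 N of resistance, held. I'll back off, lift, and cross to the other side of the wing.

Request:
move_arm([
  {"translation": [0.005, 0, 0], "delta_rot": [0, 0, 0], "fingers": 0},
  {"translation": [0.006, 0, 0], "delta_rot": [0, 0, 0], "fingers": 0},
  {"translation": [0, 0, 0.02], "delta_rot": [0, 0, 0], "fingers": 0},
  {"translation": [0, 0, 0.02], "delta_rot": [0, 0, 0], "fingers": 0},
  {"translation": [0, 0, 0.01], "delta_rot": [0, 0, 0], "fingers": 0},
  {"translation": [-0.015, 0, 0], "delta_rot": [0, 0, 0], "fingers": 0},
  {"translation": [-0.015, 0.002, 0], "delta_rot": [0, 0, 0], "fingers": 0},
  {"translation": [-0.015, 0, 0], "delta_rot": [0, 0, 0], "fingers": 0},
  {"translation": [-0.013, 0, 0], "delta_rot": [0, 0, 0], "fingers": 0},
  {"translation": [0, 0, 0], "delta_rot": [0, 0, 0], "fingers": 0},
])

```text
time_s: 11.7
ee_pos: [0.5171, 0.0702, 0.1572]
eef_rot: [[1.0, 0.0, -0.001], [0.0, -1.0, -0.0], [-0.001, 0.0, -1.0]]
contact_force: [-0.4, 0.4, -0.4]
width: 0.0003
grasp_force: 0.0
```

Run:
```python
from h import *
s=snap('scene');t=snap('top')
print(robot.state()['ee_pos'])
cv2.imwrite('pics/g.png',np.hstack([cv2.resize(x['img'][a:a+150,b:b+150],None,fx=2.6,fy=2.6,interpolation=2) for x,a,b in((s,130,300),(t,125,200))]))
rows(robot.state()['ee_pos'],list(np.arange(88.5,-36,-5)),1)
```

```text
[0.51869574 0.07019793 0.15740639]
88.5 [0.0095, 0.0043] [0.5282 0.0745]
83.5 [0.0024, 0.0014] [0.5306 0.0759]
78.5 [0.0026, 0.0012] [0.5332 0.0771]
73.5 [0.0028, 0.0011] [0.536  0.0782]
68.5 [0.003, 0.0009] [0.539  0.0791]
63.5 [0.0032, 0.0005] [0.5422 0.0796]
58.5 [0.0033, 0.0003] [0.5455 0.0799]
53.5 [0.0035, -0.0001] [0.549  0.0798]
48.5 [0.0035, -0.0004] [0.5525 0.0794]
43.5 [0.0036, -0.0008] [0.5561 0.0786]
38.5 [0.0035, -0.0012] [0.5596 0.0774]
33.5 [0.0035, -0.0016] [0.5631 0.0758]
28.5 [0.0034, -0.002] [0.5665 0.0738]
23.5 [0.0032, -0.0024] [0.5697 0.0714]
18.5 [0.003, -0.0027] [0.5727 0.0687]
13.5 [0.0027, -0.0032] [0.5754 0.0655]
8.5 [0.0024, -0.0035] [0.5778 0.062 ]
3.5 [0.002, -0.0037] [0.5798 0.0583]
-1.5 [0.0017, -0.0035] [0.5815 0.0548]
-6.5 [0.0014, -0.0024] [0.5829 0.0524]
-11.5 [0.0012, -0.0026] [0.5841 0.0498]
-16.5 [0.0011, -0.0028] [0.5852 0.047 ]
-21.5 [0.0009, -0.003] [0.5861 0.044 ]
-26.5 [0.0005, -0.0032] [0.5866 0.0408]
-31.5 [0.0003, -0.0033] [0.5869 0.0375]
```

View pics/g.png

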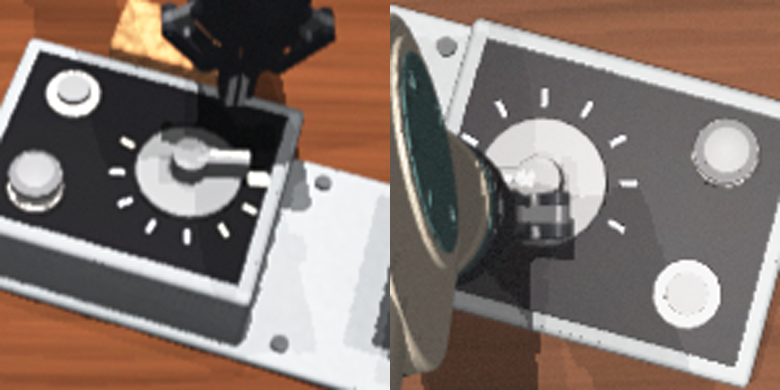

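The pointer rests at the off block: scene crop wing ending at (250,158), block at (258,180). I'll descend and push clockwise.

Request:
move_arm([
  {"translation": [0, 0, -0.015], "delta_rot": [0, 0, 0], "fingers": 0},
  {"translation": [0, 0, -0.015], "delta_rot": [0, 0, 0], "fingers": 0},
  {"translation": [0, 0, -0.012], "delta_rot": [0, 0, 0], "fingers": 0},
  {"translation": [0, 0, -0.008], "delta_rot": [0, 0, 0], "fingers": 0},
  {"translation": [0, 0, 0], "delta_rot": [0, 0, 0], "fingers": 0},
  {"translation": [0.004, 0.002, 0], "delta_rot": [0, 0, 0], "fingers": 0},
  {"translation": [0.003, 0.002, 0], "delta_rot": [0, 0, 0], "fingers": 0},
  {"translation": [0.0025, 0, 0], "delta_rot": [0, 0, 0], "fingers": 0},
  {"translation": [0.0024, 0.0014, 0], "delta_rot": [0, 0, 0], "fingers": 0},
  {"translation": [0.0026, 0.0012, 0], "delta_rot": [0, 0, 0], "fingers": 0},
])

```text
time_s: 13.05
ee_pos: [0.5312, 0.0763, 0.1072]
eef_rot: [[1.0, -0.0, -0.003], [-0.0, -1.0, -0.001], [-0.003, 0.001, -1.0]]
contact_force: [-4.5, -1.2, 2.5]
width: 0.0003
grasp_force: 2.4
```

Request:
move_arm([
  {"translation": [0.0028, 0.0011, 0], "delta_rot": [0, 0, 0], "fingers": 0},
  {"translation": [0.003, 0.0009, 0], "delta_rot": [0, 0, 0], "fingers": 0},
  {"translation": [0.0032, 0.0005, 0], "delta_rot": [0, 0, 0], "fingers": 0},
  {"translation": [0.0033, 0.0003, 0], "delta_rot": [0, 0, 0], "fingers": 0},
  {"translation": [0.0035, -0.0001, 0], "delta_rot": [0, 0, 0], "fingers": 0},
  {"translation": [0.0035, -0.0004, 0], "delta_rot": [0, 0, 0], "fingers": 0},
  {"translation": [0.0036, -0.0008, 0], "delta_rot": [0, 0, 0], "fingers": 0},
  {"translation": [0.0035, -0.0012, 0], "delta_rot": [0, 0, 0], "fingers": 0},
  {"translation": [0.0035, -0.0016, 0], "delta_rot": [0, 0, 0], "fingers": 0},
  {"translation": [0.0034, -0.002, 0], "delta_rot": [0, 0, 0], "fingers": 0},
])

```text
time_s: 14.3
ee_pos: [0.5667, 0.0737, 0.1075]
eef_rot: [[1.0, -0.0, 0.001], [-0.0, -1.0, 0.001], [0.001, -0.001, -1.0]]
contact_force: [-4.8, 3.6, 0.4]
width: -0.0002
grasp_force: 2.5
```

Request:
move_arm([
  {"translation": [0.0032, -0.0024, 0], "delta_rot": [0, 0, 0], "fingers": 0},
  {"translation": [0.003, -0.0027, 0], "delta_rot": [0, 0, 0], "fingers": 0},
  {"translation": [0.0027, -0.0032, 0], "delta_rot": [0, 0, 0], "fingers": 0},
  {"translation": [0.0024, -0.0035, 0], "delta_rot": [0, 0, 0], "fingers": 0},
  {"translation": [0.002, -0.0037, 0], "delta_rot": [0, 0, 0], "fingers": 0},
  {"translation": [0.0017, -0.0035, 0], "delta_rot": [0, 0, 0], "fingers": 0},
  {"translation": [0.0014, -0.0024, 0], "delta_rot": [0, 0, 0], "fingers": 0},
  {"translation": [0.0012, -0.0026, 0], "delta_rot": [0, 0, 0], "fingers": 0},
  {"translation": [0, 0, 0], "delta_rot": [0, 0, 0], "fingers": 0},
  {"translation": [0, 0, 0], "delta_rot": [0, 0, 0], "fingers": 0},
])

```text
time_s: 15.55
ee_pos: [0.5842, 0.0486, 0.1075]
eef_rot: [[1.0, -0.001, 0.001], [-0.001, -1.0, -0.001], [0.001, 0.001, -1.0]]
contact_force: [-0.3, 0.4, -0.3]
width: 0.0003
grasp_force: 0.3
```

Run:
```python
from h import *
s=snap('scene');t=snap('top')
print(robot.state()['ee_pos'])
cv2.imwrite('pics/i.png',np.hstack([cv2.resize(x['img'][a:a+150,b:b+150],None,fx=2.6,fy=2.6,interpolation=2) for x,a,b in((s,130,300),(t,125,200))]))
```

```text
[0.58406551 0.04865501 0.10746564]
```

View pics/i.png

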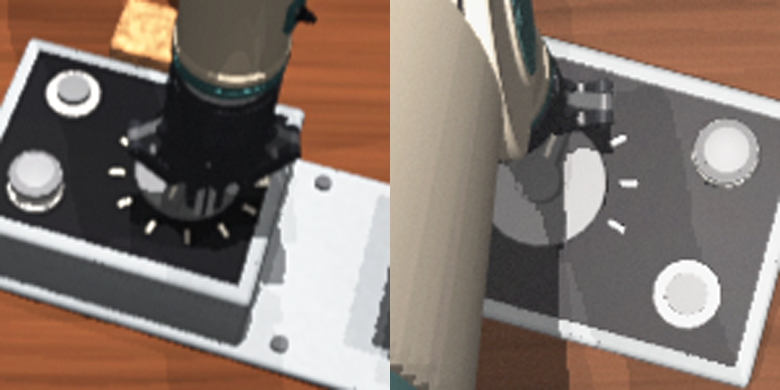

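Run:
```python
from h import *
s=snap('top');s2=snap('scene');f=lambda p,o:((p[0]-o)*2.6,(p[1]-125)*2.6)
c=lambda s,p:np.round(np.array(proj(s,p)) ,1)
for nm,s in(('top',s),('scene',s2)):
    print(nm,'tip',c(s,[.584,.0486,.107]),'axis',c(s,[*A,.124]))
    for b in(28.5,-1.5,-31.5,-61.5):
        u=np.array([np.cos(np.radians(b)),np.sin(np.radians(b))]);print(b,c(s,[*(A+.046*u),.124]))
c=s2['img'][165:225,330:420]
t=snap('top')['img'][155:215,225:315]
cv2.imwrite('pics/j.png',cv2.convertScaleAbs(np.hstack([cv2.resize(x,None,fx=4.4,fy=4.4,interpolation=2) for x in(c,t)]),alpha=1.8,beta=10))
```

```text
top tip [251.2 172. ] axis [256.7 194.2]
28.5 [242.9 170. ]
-1.5 [257.  166.3]
-31.5 [271. 170.]
-61.5 [281.2 180.2]
scene tip [377.5 209. ] axis [372.4 187.9]
28.5 [384.  205.2]
-1.5 [372.3 207.3]
-31.5 [360.6 204.1]
-61.5 [352.3 196.5]
```

View pics/j.png

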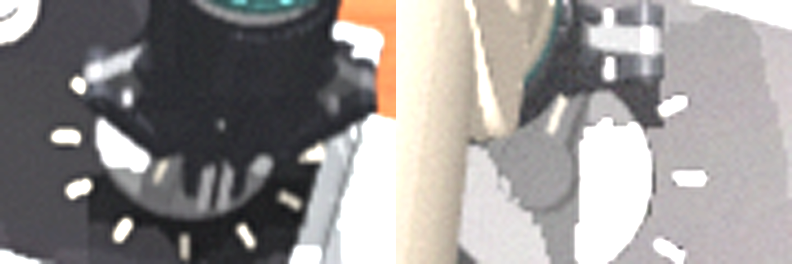

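The wing's white line in the top crop runs from (550,130) to (562,100). That is a bearing near -17°, so it sits right at the crest before click 4. I'll push slightly further, then back off.

Request:
move_arm([
  {"translation": [0.0006, -0.0014, 0], "delta_rot": [0, 0, 0], "fingers": 0},
  {"translation": [0.0005, -0.0014, 0], "delta_rot": [0, 0, 0], "fingers": 0},
  {"translation": [0.0005, -0.0015, 0], "delta_rot": [0, 0, 0], "fingers": 0},
  {"translation": [0.0004, -0.0015, 0], "delta_rot": [0, 0, 0], "fingers": 0},
  {"translation": [0, 0, 0], "delta_rot": [0, 0, 0], "fingers": 0},
  {"translation": [0, 0, 0], "delta_rot": [0, 0, 0], "fingers": 0},
  {"translation": [-0.001, 0.006, 0], "delta_rot": [0, 0, 0], "fingers": 0},
  {"translation": [-0.001, 0.006, 0], "delta_rot": [0, 0, 0], "fingers": 0},
  {"translation": [0, 0, 0.02], "delta_rot": [0, 0, 0], "fingers": 0},
  {"translation": [0, 0, 0.02], "delta_rot": [0, 0, 0], "fingers": 0},
])

```text
time_s: 17.05
ee_pos: [0.5832, 0.0565, 0.1476]
eef_rot: [[1.0, 0.001, -0.001], [0.001, -1.0, 0.0], [-0.001, -0.0, -1.0]]
contact_force: [0.2, 0.2, -0.2]
width: -0.0004
grasp_force: 0.0
```

Request:
move_arm([
  {"translation": [-0.01, 0, 0.02], "delta_rot": [0, 0, 0], "fingers": 0},
  {"translation": [-0.02, 0, 0.02], "delta_rot": [0, 0, 0], "fingers": 0},
  {"translation": [-0.02, -0.014, 0], "delta_rot": [0, 0, 0], "fingers": 0},
  {"translation": [-0.015, -0.02, 0], "delta_rot": [0, 0, 0], "fingers": 0},
  {"translation": [-0.015, -0.025, 0], "delta_rot": [0, 0, 0], "fingers": 0},
  {"translation": [-0.015, -0.025, 0], "delta_rot": [0, 0, 0], "fingers": 0},
  {"translation": [-0.02, -0.025, 0], "delta_rot": [0, 0, 0], "fingers": 0},
  {"translation": [0, 0, 0], "delta_rot": [0, 0, 0], "fingers": 0},
  {"translation": [0, 0, 0], "delta_rot": [0, 0, 0], "fingers": 0},
  {"translation": [0, 0, 0], "delta_rot": [0, 0, 0], "fingers": 0},
])

```text
time_s: 18.3
ee_pos: [0.4693, -0.0522, 0.1874]
eef_rot: [[1.0, 0.002, 0.001], [0.002, -1.0, 0.0], [0.001, -0.0, -1.0]]
contact_force: [0.1, 0.2, -0.1]
width: 0.0001
grasp_force: 0.0
```

Run:
```python
from h import *
s=snap('scene');t=snap('top')
e=robot.state()['ee_pos'];print(e,[.4715-e[0],-.055-e[1]])
cv2.imwrite('pics/k.png',np.hstack([cv2.resize(x['img'][a:a+150,b:b+150],None,fx=2.6,fy=2.6,interpolation=2) for x,a,b in((s,130,300),(t,125,200))]))
```

```text
[ 0.46899529 -0.0524699   0.18725301] [np.float64(0.002504714404180264), np.float64(-0.0025301000976822585)]
```

View pics/k.png

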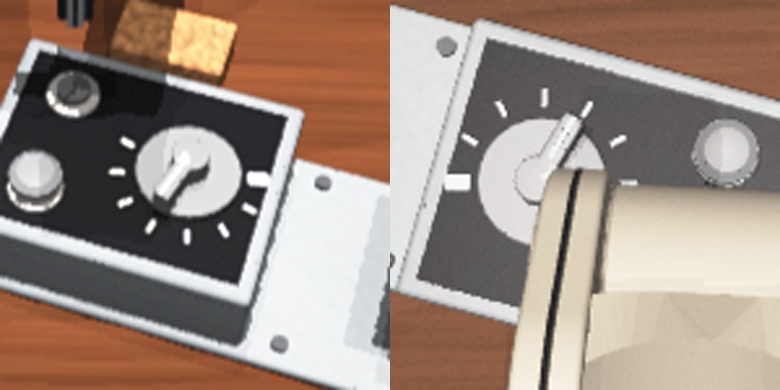

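The pointer is seated at the 4th mark after off, top crop (588,107). Now I'll press start.

Request:
move_arm([
  {"translation": [0.0025, -0.0025, -0.015], "delta_rot": [0, 0, 0], "fingers": 0},
  {"translation": [0, 0, -0.02], "delta_rot": [0, 0, 0], "fingers": 0},
  {"translation": [0, 0, -0.02], "delta_rot": [0, 0, 0], "fingers": 0},
  {"translation": [0, 0, -0.015], "delta_rot": [0, 0, 0], "fingers": 0},
  {"translation": [0, 0, -0.007], "delta_rot": [0, 0, 0], "fingers": 0},
  {"translation": [0, 0, -0.005], "delta_rot": [0, 0, 0], "fingers": 0},
  {"translation": [0, 0, -0.003], "delta_rot": [0, 0, 0], "fingers": 0},
  {"translation": [0, 0, -0.003], "delta_rot": [0, 0, 0], "fingers": 0},
  {"translation": [0, 0, -0.003], "delta_rot": [0, 0, 0], "fingers": 0},
  {"translation": [0, 0, 0], "delta_rot": [0, 0, 0], "fingers": 0},
])

```text
time_s: 19.65
ee_pos: [0.4711, -0.0559, 0.0978]
eef_rot: [[1.0, -0.0, 0.001], [-0.0, -1.0, -0.0], [0.001, 0.0, -1.0]]
contact_force: [-4.5, 0.3, 18.5]
width: 0.0001
grasp_force: 9.1
```

Bottomed: z is 0.0978 and the force is 18.5 N, well above the 4.5 N of the spring. I'll release and draw away.

Request:
move_arm([
  {"translation": [0, 0, 0.005], "delta_rot": [0, 0, 0], "fingers": 0},
  {"translation": [0, 0, 0.008], "delta_rot": [0, 0, 0], "fingers": 0},
  {"translation": [0, 0, 0.02], "delta_rot": [0, 0, 0], "fingers": 0},
  {"translation": [0, 0, 0.03], "delta_rot": [0, 0, 0], "fingers": 0},
  {"translation": [0, 0, 0.03], "delta_rot": [0, 0, 0], "fingers": 0},
  {"translation": [0, 0, 0.03], "delta_rot": [0, 0, 0], "fingers": 0},
  {"translation": [-0.01, -0.03, 0.01], "delta_rot": [0, 0, 0], "fingers": 0},
  {"translation": [-0.01, -0.03, 0], "delta_rot": [0, 0, 0], "fingers": 0},
  {"translation": [-0.01, -0.03, 0], "delta_rot": [0, 0, 0], "fingers": 0},
  {"translation": [-0.01, -0.03, 0], "delta_rot": [0, 0, 0], "fingers": 0},
])

```text
time_s: 20.9
ee_pos: [0.4309, -0.1768, 0.2296]
eef_rot: [[1.0, 0.0, 0.001], [0.0, -1.0, -0.0], [0.001, 0.0, -1.0]]
contact_force: [0.3, -0.5, 0.1]
width: 0.0003
grasp_force: 0.0
```

Request:
move_arm([
  {"translation": [-0.01, -0.03, 0], "delta_rot": [0, 0, 0], "fingers": 0},
  {"translation": [-0.01, -0.03, 0], "delta_rot": [0, 0, 0], "fingers": 0},
  {"translation": [-0.01, -0.03, 0], "delta_rot": [0, 0, 0], "fingers": 0},
  {"translation": [-0.01, -0.03, 0], "delta_rot": [0, 0, 0], "fingers": 0},
  {"translation": [0, 0, 0], "delta_rot": [0, 0, 0], "fingers": 0},
  {"translation": [0, 0, 0], "delta_rot": [0, 0, 0], "fingers": 0},
  {"translation": [0, 0, 0], "delta_rot": [0, 0, 0], "fingers": 0},
  {"translation": [0, 0, 0], "delta_rot": [0, 0, 0], "fingers": 0},
  {"translation": [0, 0, 0], "delta_rot": [0, 0, 0], "fingers": 0},
  {"translation": [0, 0, 0], "delta_rot": [0, 0, 0], "fingers": 0},
])

```text
time_s: 22.15
ee_pos: [0.3911, -0.2956, 0.2293]
eef_rot: [[1.0, 0.0, 0.0], [0.0, -1.0, 0.0], [0.0, -0.0, -1.0]]
contact_force: [-0.7, 0.4, 0.0]
width: -0.0002
grasp_force: 0.0
```

Run:
```python
from h import *
cv2.imwrite('pics/l.png',snap('scene')['img'])
```

```text
(no output)
```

View pics/l.png

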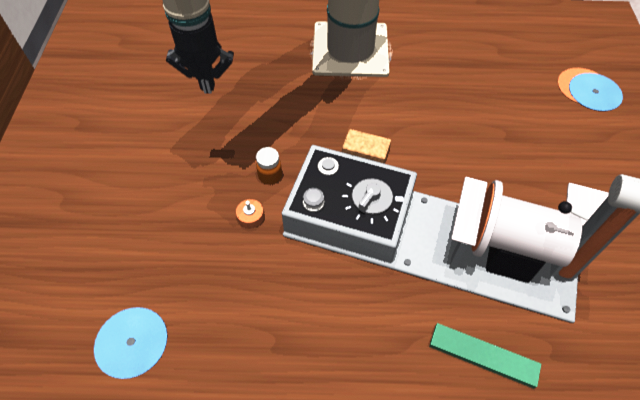

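The dial is at click 4 with its tip near (362,207), the start button at (328,165) is back out, and the loose things are unmoved.

```bash
python3 -c "
from cell import robot
print(robot.sign_off())"
```

```text
the job is handed in; nothing more can be done
None
```

The job is handed in: I took the dial back to the off stop, then clockwise to click 4, where it is seated; start was pressed fully once and sprang back, the stop button and loose things were left alone, and the hand is clear (about 22 s of the 61 s used).

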